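# Fill the empty place in a covered jar carrier

### The job

Take the white screw-cap jar that stands by itself on the worktop and put it into the one empty opening of the covered jar carrier, so that it stands upright on the carrier's floor like the other two. Lower it in rather than dropping it, let go of it, and leave the two jars already in the carrier in their places.

Things in the scene. Friction and masses are not known exactly. Their poses are not given: they have to be found in the camera images.
- spare_jar: The jar to be put away, standing alone on the worktop: white plastic screw-cap jar, 56 mm in diameter and 85 mm high (cap 30 mm in diameter over the top 12 mm, shoulders reaching up to the cap), 0.22 kg give or take a third. Origin at the centre of its underside, z up when it stands.
- carrier: Jar carrier, fixed: grey-aluminium box, 92 mm (own x) by 272 mm (own y; 290 with end lips), covered by a deck whose top is 54 mm above the worktop. Origin: centre of its underside, on the worktop. Deck has 3 round openings, 73 mm diameter, centred at x = 0, y = -86, 0, +86 mm; jars in them stand on the inner floor, 7 mm above the worktop. Two openings hold jars, one is empty; which one varies.
- jar_1: One of the two jars already in the carrier, standing on the carrier's floor in any of its openings: white plastic screw-cap jar, 56 mm in diameter and 85 mm high (cap 30 mm in diameter over the top 12 mm, shoulders reaching up to the cap), 0.22 kg give or take a third. Origin at the centre of its underside, z up when it stands.
- jar_2: The other jar already in the carrier, the same kind: white plastic screw-cap jar, 56 mm in diameter and 85 mm high (cap 30 mm in diameter over the top 12 mm, shoulders reaching up to the cap), 0.22 kg give or take a third. Origin at the centre of its underside, z up when it stands.
Things that resemble listed ones, but are neither listed nor needed, are in the scene too. Leave any black or orange look-alike of the spare_jar alone. What is shaped like the jar_2 but green or red is not meant.

How it is judged (in metres and radians):
At the end, for the whole second after the job is handed in: The spare jar stands upright (within 10 degrees) and at rest on the carrier's floor (base within 8 mm of floor height) in an opening, within 15 mm of its centre lengthwise and crosswise; the two other jars stand upright in the carrier within 30 mm of where they were (x of spare_jar in the frame of carrier between -0.015 and 0.015 m and (y of spare_jar in the frame of carrier between -0.101 and -0.071 m or y of spare_jar in the frame of carrier between -0.015 and 0.015 m or y of spare_jar in the frame of carrier between 0.071 and 0.101 m) and z of spare_jar in the frame of carrier between -0.001 and 0.015 m and angle between each of spare_jar, jar_1, jar_2's own z axis and vertical below 0.17 rad and linear speed of spare_jar below 0.02 m/s and distance of each of jar_1, jar_2 from where it was at the start of the episode below 0.03 m); the robot touches nothing.
It fails at once if a jar already in the carrier is taken out of its opening (moved by more than 30 mm) (distance of any of jar_1, jar_2 from where it was at the start of the episode above 0.03 m).
It fails at once if the spare jar is dropped or thrown: it moves faster than 0.6 m/s with no finger touching it (a free fall of about 20 mm) (linear speed of spare_jar above 0.6 m/s and contact force between the fingers and spare_jar below 0.3 N).
It also fails if it takes over 29 s, if anything falls off the work surface, if the arm or the gripper's body presses on something with over 40 N, if the wrist force passes 120 N, or if a joint passes its speed limit or range.

### The arm

A 7-joint arm with a two-finger parallel gripper is mounted at the origin on a cart in front of the work surface, level with it; the furniture and walls round the work are solid. World frame = base frame: x ahead of the robot, y to its left, z up, the work surface at z = 0. Lengths are in m, angles in degrees, forces in N, time in s.
With the tool pointing down it reaches from about 0.425 to 0.875 m from the base axis. Payload 9.9 kg.
Tool frame: the origin (TCP) lies on the centre line of the jaws, within the pads' length; the fingertips stand 8 mm ahead of it and the grasp point (between the pads) lies 11 mm behind it (manip.nose_length is the distance from the TCP to the fingertips, in m); z points along the fingers, y is the line along which they close (so a half turn about z gives the same grasp; the last joint's range is limited). The gripper opens to 85 mm and grips with 20 to 120 N. Pads are 22 mm wide; open, the fingers measure 114 mm over their backs; the gripper's body (76 mm by 85 mm) begins 54 mm behind the grasp point. The pads swing forward as they close: fully open they stand 13 mm farther back than shut.
Start: joints at [-81.578, 32.985, 1.427, 82.34, -0.859, 64.687, -3.237], TCP at [0.154, 0.657, 0.239] pointing down, gripper open.
Joint ranges: [-157.87, 157.87], [-19.46, 123.44], [-87.15, 90], [11.01, 140.99], [-62.26, 242.26], [9.8, 113.94], [-161.44, 161.44]. Speed limits (degrees/s): [127.2, 127.2, 172.46, 172.46, 180, 180, 180].

### API

Orientations are given as a 3x3 rotation matrix whose columns are the frame's x, y, z axes.
In Python, from rig import monitor, optics, sign_off, spotter, manip gives the robot as it stands.
- The arm moves only by the tool apply_moves, never from a script. Its argument "series" is text: rows parted by semicolons, each of 5 numbers parted by spaces: the closure in counts, from 0 (fully open) to 255 (shut), then the shift along the world's x, y, z in cm, then the turn about the world's z in rad. In form: hand x y z spin; .... A call has exactly 10 rows; each row shifts and turns the commanded pose from where the row before left it; what a row does not reach is not made up. A row lasts 1/12 s, in which the tool goes at most 41.7 mm and 7.16 degrees, less where a joint would pass 70% of its speed; a pose out of reach is approached as far as the arm can. A call is refused whole if a number of a shift passes 4.17 or a number of a turn 0.125, either way. A call with a gripper value outside its range is refused whole. The fingers move at their own pace and stop on an object; "grip_force" is the grip in N (left out, the last holds). Time passes only in rows, so rows that do not move let the fingers close, or fill a call up. It gives the time, the measured TCP pose, the force, the opening and the grip force at its end, in the units of the state.
- monitor.state(): the state, without advancing time (a new reading comes with each control period).
- optics.get_image(name): name is "scene" or "side" or "wrist"; returns a dict with "color" (400x640x3 uint8, red, green, blue), "intrinsics" (3x3 intrinsics, pixels), "xyz" and "rotation" of the camera in the world; the wrist camera has in their place "hand_eye" (4x4, takes a point from camera to tool coordinates, whose origin is the TCP and whose axes are the flange's). Camera axes: x right, y up, looking along -z (the intrinsics and any distortion apply to the point x, -y, -z); pixel columns grow to the right and rows downward; lengths in m; the calibration is good to about 2 mm. The wrist camera is an equidistant fisheye: a pixel r from the principal point sees the ray r / f radians off the axis. A picture is of the moment at which its call begins: read the wrist's pose just before it. There is no depth.
- sign_off(): hands the job in; it is judged then, once.
Trained networks look in a picture, given as the dict that the camera call returned (one of the last four; its "shot" number tells which), for a name from the list of things; names that differ only in an ending like _2 or _b are one class to them, and where a whole thing is asked for, a point or a joint stands for the part that bears it (a point fixed in the world has none). Each returns a list of dicts, best first, with "score" (0 to 1); they miss things now and then, are a little off and sometimes report something else, mostly with a low value. They report only what shows in the picture. A call takes as long as a camera call. They do not tell look-alikes from the thing itself.
- spotter.search_frame(picture, target): "uv" ([column, row] in pixels, amid what is visible of it).
- spotter.silhouettes(picture, target): "mask" (400x640 bool, what is visible of it) and "uv" ([column, row] in pixels, amid what is visible of it).
- spotter.place_of(picture, target): "uv" ([column, row] in pixels: a listed point, or the origin of a listed thing).
The state is a dict: "clock": time; "joint_positions": joint angles; "joint_velocities": joint speeds; "effort": joint torques, N m; "tool_pos": TCP position; "tcp_rot": TCP orientation; "contact_force": force on the tool from outside, world axes, zero at the start; "ft_torque": the same for the moment, N m; "grip_width": opening from 0.0 (shut) to 1.0 (fully open); "grip_force": force on a finger pad.
Only numpy, scipy, OpenCV 4.12 (cv2) and the standard library are available. Lean on these libraries where they do the work, as an engineer would, in place of code of your own. Each camera call takes 0.05 s, during which the arm holds its last target. There are 200 camera calls.

## Working session

There is one attempt and no reset: what is moved stays moved. The work goes in short steps, Python scripts to look and compute and a tool call to move; the robot and the scene stay as the last step left them, time stands still between calls to the robot, and variables do not carry over. Pictures are saved under pics/ and viewed, at most 10 in all, crops included, and the job is handed in when it is done.

Besides the shell and the picture viewer there is one more tool, called after "Emit:" as name(argument=value, ...) on one line, values as JSON. apply_moves: Moves the arm, as the interface text tells. Its arguments: {"type":"object","properties":{"series":{"type":"string"},"grip_force":{"type":"number"}},"required":["series"]}

```bash
mkdir -p pics
cat > h.py <<'E'
import numpy as np, cv2
from rig import monitor, optics, sign_off, spotter, manip
def save(p,n): cv2.imwrite(f'pics/{n}.png',p['color'][:,:,::-1])
def ray(p,uv):
    K=np.array(p['intrinsics']); d=np.linalg.inv(K)@np.array([uv[0],uv[1],1.0])
    return np.array(p['rotation'])@np.array([d[0],-d[1],-d[2]])
def onz(p,uv,z):
    o=np.array(p['xyz']); r=ray(p,uv); return o+r*(z-o[2])/r[2]
E
python3 - <<'E'
from h import *
s=monitor.state(); print(s['clock'],s['tool_pos'],np.round(s['tcp_rot'],3).tolist(),manip.nose_length)
for c in ('scene','side'):
    p=optics.get_image(c); save(p,c+'0'); print(c,[k for k in p],np.round(p['xyz'],3))
    for t in ('spare_jar','carrier'):
        for m in (spotter.search_frame,spotter.place_of):
            for d in m(p,t): print(t,m.__name__,round(d['score'],2),np.round(d['uv']),np.round(onz(p,d['uv'],0.0),3)[:2],np.round(onz(p,d['uv'],0.0425),3)[:2])
E
```

```text
0.0 [0.15429606 0.65667563 0.23846904] [[-0.974, 0.229, -0.0], [0.229, 0.973, -0.002], [-0.0, -0.002, -1.0]] 0.008
scene ['color', 'intrinsics', 'xyz', 'rotation', 'shot'] [ 0.029 -0.527  0.881]
spare_jar call 0.88 [370. 230.] [ 0.618 -0.148] [ 0.589 -0.166]
spare_jar call 0.79 [381. 282.] [ 0.529 -0.25 ] [ 0.505 -0.263]
spare_jar call 0.63 [335. 256.] [ 0.513 -0.139] [ 0.489 -0.157]
spare_jar call 0.76 [380. 292.] [ 0.509 -0.262] [ 0.486 -0.274]
spare_jar call 0.71 [365. 236.] [ 0.599 -0.151] [ 0.571 -0.169]
spare_jar call 0.64 [336. 265.] [ 0.498 -0.155] [ 0.475 -0.173]
carrier call 0.82 [264. 190.] [0.542 0.109] [0.517 0.078]
carrier call 0.83 [276. 196.] [0.548 0.077] [0.523 0.048]
side ['color', 'intrinsics', 'xyz', 'rotation', 'shot'] [0.604 0.947 0.492]
spare_jar call 0.94 [307. 183.] [ 0.592 -0.262] [ 0.593 -0.158]
spare_jar call 0.73 [336. 169.] [ 0.497 -0.388] [ 0.507 -0.272]
spare_jar call 0.59 [341. 182.] [ 0.491 -0.275] [ 0.501 -0.169]
spare_jar call 0.97 [343. 198.] [ 0.494 -0.16 ] [ 0.503 -0.064]
spare_jar call 0.96 [306. 198.] [ 0.595 -0.158] [ 0.596 -0.062]
spare_jar call 0.61 [334. 185.] [ 0.514 -0.254] [ 0.522 -0.15 ]
carrier call 0.79 [332. 250.] [0.54  0.116] [0.545 0.188]
carrier call 0.85 [326. 244.] [0.551 0.09 ] [0.556 0.164]
```

View pics/scene0.png

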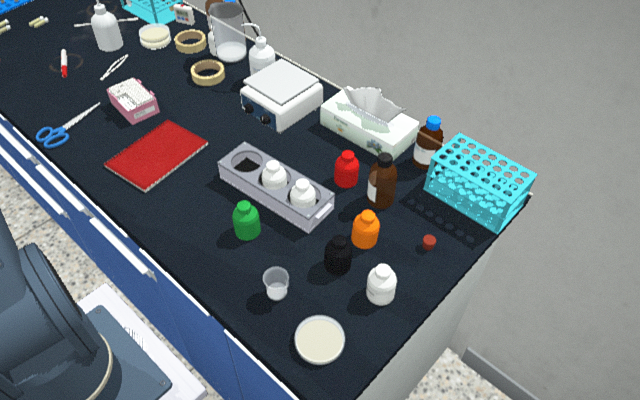

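View pics/side0.png

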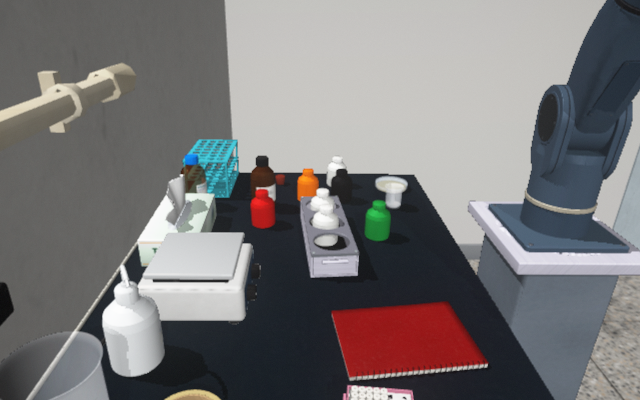

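```bash
cat >> h.py <<'E'
def proj(p,P):
    q=(np.asarray(P)-np.array(p['xyz']))@np.array(p['rotation']); K=np.array(p['intrinsics'])
    return np.c_[K[0,0]*q[:,0]/-q[:,2]+K[0,2], K[1,1]*-q[:,1]/-q[:,2]+K[1,2]]
a=np.linspace(0,2*np.pi,40,endpoint=False); C=np.c_[np.cos(a),np.sin(a),0*a]
def jar(x,y,z0=0): return np.vstack([C*r+[x,y,z0+z] for r,z in ((.028,0),(.028,.058),(.015,.073),(.015,.085))])
def rend(p,parts):
    m=np.zeros((400,640),np.uint8)
    for P in parts:
        cv2.fillConvexPoly(m,cv2.convexHull(np.round(proj(p,P)*16).astype(np.int32)),255,cv2.LINE_AA,4)
    return m/255.
def car(x,y,t):
    c,s=np.cos(t),np.sin(t); T=lambda u,v:(x+c*u-s*v,y+s*u+c*v)
    box=np.array([[*T(u,v),z] for u in(-.046,.046) for v in(-.136,.136) for z in (0,.054)])
    return [box]+[jar(*T(0,v),.007) for v in(-.086,0)]
E
python3 - <<'E'
from h import *
from scipy.optimize import minimize
nm=lambda f,x0,st: minimize(f,x0,method='Nelder-Mead',options=dict(initial_simplex=np.vstack([x0]+[np.array(x0)+np.eye(len(x0))[i]*st[i] for i in range(len(x0))]),xatol=1e-4,fatol=.5))
ps={c:optics.get_image(c) for c in('scene','side')}
p=ps['scene']
for d in spotter.silhouettes(p,'spare_jar'):
    r=nm(lambda v:np.abs(rend(p,[jar(*v)])-d['mask']).sum(),onz(p,d['uv'],.04)[:2],[.01,.01]); print(np.round(d['uv']),r.x.round(4),r.fun,d['mask'].sum())
M={c:np.array(spotter.silhouettes(q,'carrier')[0]['mask']) for c,q in ps.items()}
for cs in (['scene'],['side'],['scene','side']):
    r=nm(lambda v:sum(np.abs(rend(ps[c],car(*v))-M[c]).sum() for c in cs),[.55,.08,0.],[.02,.02,.1]); print(cs,r.x.round(4),r.fun,[m.sum() for m in M.values()])
v=r.x; c,s=np.cos(v[2]),np.sin(v[2]); print('hole',v[0]-s*.086,v[1]+c*.086)
out=[]
for k,(x0,y0) in {'scene':(210,130),'side':(280,170)}.items():
    im=cv2.resize(ps[k]['color'][y0:y0+110,x0:x0+133],None,fx=3,fy=3)[:,:,::-1].copy()
    for h in (-.086,0,.086):
        q=proj(ps[k],C*.0365+[v[0]-s*h,v[1]+c*h,.054]); cv2.polylines(im,[np.int32((q-[x0,y0])*3)],True,(0,0,255))
    for P in car(*v): cv2.polylines(im,[np.int32((cv2.convexHull(np.float32(proj(ps[k],P)))-[x0,y0])*3)],True,(0,255,0))
    out.append(im)
cv2.imwrite('pics/fit.png',np.hstack(out))
E
```

```text
[380. 286.] [ 0.5067 -0.264 ] 130.8235294117647 995
[335. 256.] [ 0.4994 -0.1563] 95.4078431372549 952
[370. 229.] [ 0.59   -0.1538] 103.95294117647059 892
['scene'] [0.5511 0.0823 0.0793] 1312.4705882352941 [np.int64(4186), np.int64(2815)]
['side'] [0.5521 0.0794 0.0712] 1331.5529411764705 [np.int64(4186), np.int64(2815)]
['scene', 'side'] [0.5515 0.0822 0.0755] 2679.172549019608 [np.int64(4186), np.int64(2815)]
hole 0.5450212954713349 0.16797344315993093
```

View pics/fit.png

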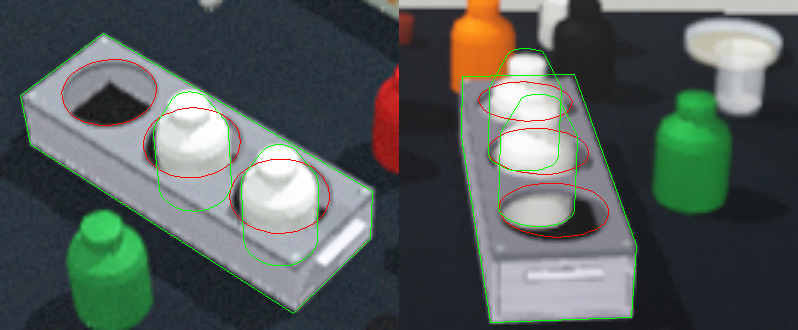

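Emit:
apply_moves(series="90 2.5 -3 0 0;90 2.5 -3 0 0;90 2.5 -3 0 0;90 2.5 -3 0 0;90 2.5 -3 0 0;90 2.5 -3 0 0;90 2.5 -3 0 0;90 2.5 -3 0 0;90 2.5 -3 0 0;90 2.5 -3 0 0", grip_force=40)

```text
clock: 1.58
tool_pos: [0.4054, 0.3555, 0.2396]
tcp_rot: [[-0.974, 0.229, 0.0], [0.229, 0.974, 0.0], [-0.0, 0.001, -1.0]]
contact_force: [0.8, 0.6, 0.3]
grip_width: 0.647
grip_force: 0.0
```

Emit:
apply_moves(series="90 1.2 -3.5 0 0;90 1.2 -3.5 0 0;90 1.2 -3.5 0 0;90 1.2 -3.5 0 0;90 1.2 -3.5 0 0;90 1.2 -3.5 0 0;90 1.2 -3.5 0 0;90 1.2 -3.5 0 0;90 1.2 -3.5 0 0;90 1.2 -3.5 0 0")

```text
clock: 2.42
tool_pos: [0.5248, 0.0053, 0.2396]
tcp_rot: [[-0.974, 0.229, 0.001], [0.229, 0.974, 0.0], [-0.001, 0.0, -1.0]]
contact_force: [0.6, 0.9, 0.7]
grip_width: 0.646
grip_force: 0.0
```

Emit:
apply_moves(series="90 -0.2 -3 0 0;90 -0.2 -3 0 0;90 -0.2 -3 0 0;90 -0.2 -3 0 0;90 -0.2 -3 0 0;90 -0.2 -3 0 0;90 -0.2 -3 0 0;90 -0.2 -3 -1 0;90 -0.2 -3 -1 0;90 0 0 -2 0")

```text
clock: 3.25
tool_pos: [0.5057, -0.2706, 0.2008]
tcp_rot: [[-0.972, 0.236, 0.003], [0.236, 0.972, -0.006], [-0.004, -0.005, -1.0]]
contact_force: [-0.2, -0.0, -0.7]
grip_width: 0.65
grip_force: 0.0
```

```bash
cat >> h.py <<'E'
def wproj(p,s,P):
    R=np.array(s['tcp_rot']); t=(np.asarray(P)-np.array(s['tool_pos']))@R
    H=np.array(p['hand_eye']); q=(t-H[:3,3])@H[:3,:3]; K=np.array(p['intrinsics'])
    d=np.c_[q[:,0],-q[:,1],-q[:,2]]; n=np.hypot(d[:,0],d[:,1]); th=np.arctan2(n,d[:,2])
    return np.c_[K[0,2]+K[0,0]*th*d[:,0]/n, K[1,2]+K[1,1]*th*d[:,1]/n]
E
python3 - <<'E'
from h import *
monitor.state(); optics.get_image('scene')
s=monitor.state(); p=optics.get_image('wrist'); print(s['tool_pos'])
im=p['color'][:,:,::-1].copy()
for r,z in((.028,0),(.015,.085)): cv2.polylines(im,[np.int32(wproj(p,s,C*r+[.5067,-.264,z]))],True,(0,0,255))
cv2.imwrite('pics/w1.png',im)
E
```

```text
[ 0.50432565 -0.26610459  0.19591571]
```

View pics/w1.png

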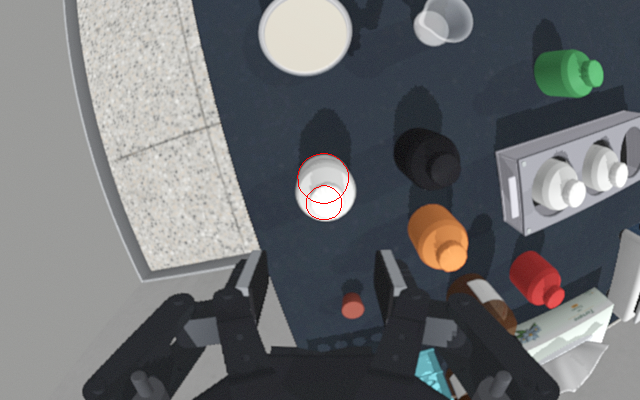

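Run:
```python
from h import *
from scipy.optimize import minimize
s=monitor.state(); p=optics.get_image('wrist'); print(s['tool_pos'])
def rw(v):
    m=np.zeros((400,640),np.uint8); cv2.fillConvexPoly(m,cv2.convexHull(np.round(wproj(p,s,jar(*v))*16).astype(np.int32)),255,cv2.LINE_AA,4); return m/255.
for d in spotter.silhouettes(p,'spare_jar'):
    if np.hypot(*(np.array(d['uv'])-[325,187]))>40: continue
    x0=np.array([.507,-.264])
    r=minimize(lambda v:np.abs(rw(v)-d['mask']).sum(),x0,method='Nelder-Mead',options=dict(initial_simplex=x0+.01*np.array([[0,0],[1,0],[0,1]])))
    print(d['uv'],r.x,r.fun,d['mask'].sum())
    R=np.array(s['tcp_rot'])[:2,:2]; print('tool offs',R.T@(r.x-np.array(s['tool_pos'])[:2]))
```

```text
[ 0.50467522 -0.26347816  0.19700161]
[323.0, 191.1] [ 0.50551018 -0.26272733] 288.7921568627451 3043
tool offs [-0.00063871  0.00092356]
```

Emit:
apply_moves(series="90 0 0 -1 0;90 0 0 -2 0;90 0 0 -2 0;90 0 0 -2 0;90 0 0 -1.5 0;90 0 0 -1 0;90 0 0 -1 0;90 0 0 -0.5 0;90 0 0 0 0;90 0 0 0 0")

```text
clock: 4.28
tool_pos: [0.5067, -0.2629, 0.0897]
tcp_rot: [[-0.974, 0.229, 0.0], [0.229, 0.974, -0.0], [-0.001, -0.0, -1.0]]
contact_force: [-0.2, -0.7, 0.5]
grip_width: 0.648
grip_force: 0.0
```

Run:
```python
from h import *
s=monitor.state(); print(s['tool_pos'],s['contact_force'])
a=optics.get_image('scene')['color'][210:310,320:440]; b=optics.get_image('wrist')['color'][100:400,120:520]
cv2.imwrite('pics/w2.png',np.hstack([cv2.resize(a,(360,300)),b])[:,:,::-1])
print(monitor.state()['tool_pos'])
```

```text
[ 0.50672931 -0.26290582  0.08966887] [-0.17687075 -0.70650041  0.51585631]
[ 0.5068747  -0.26312425  0.09004493]
```

View pics/w2.png

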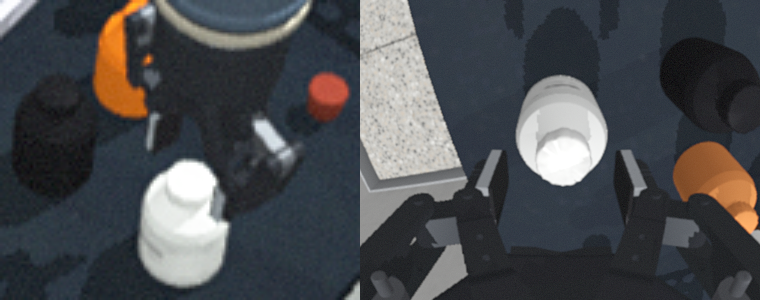

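Emit:
apply_moves(series="90 0 0 -0.4 0;90 0 0 -0.3 0;110 0 0 0 0;130 0 0 0 0;150 0 0 0 0;170 0 0 0 0;190 0 0 0 0;210 0 0 0 0;220 0 0 0 0;220 0 0 0 0")

```text
clock: 5.22
tool_pos: [0.5066, -0.263, 0.0826]
tcp_rot: [[-0.973, 0.229, 0.0], [0.229, 0.973, -0.0], [-0.001, -0.0, -1.0]]
contact_force: [-1.0, -0.6, 5.2]
grip_width: 0.326
grip_force: 39.3
```

Emit:
apply_moves(series="220 0 0 0 0;220 0 0 0.3 0;220 0 0 0.5 0;220 0 0 0.7 0;220 0 0 0.5 0;220 0 0 0.5 0;220 0 0 0.5 0;220 0 0 0 0;220 0 0 0 0;220 0 0 0 0")

```text
clock: 6.05
tool_pos: [0.5063, -0.2628, 0.1122]
tcp_rot: [[-0.974, 0.229, -0.0], [0.229, 0.974, 0.0], [0.0, 0.0, -1.0]]
contact_force: [-0.4, -0.0, -1.9]
grip_width: 0.323
grip_force: 39.5
```

Run:
```python
from h import *
a=optics.get_image('scene')['color'][200:300,320:440]; b=optics.get_image('wrist')['color'][100:400,120:520]
cv2.imwrite('pics/w3.png',np.hstack([cv2.resize(a,(360,300)),b])[:,:,::-1])
```

```text
(no output)
```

View pics/w3.png

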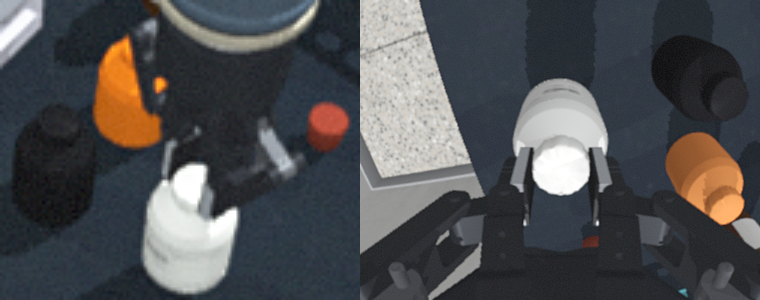

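Emit:
apply_moves(series="220 0 0 0.5 0;220 0 0 1 0;220 0 0 1.5 0;220 0 0 1.5 0;220 0 0 1.5 0;220 0 0.5 1.5 0;220 0 0.5 1.5 0;220 0 1 1 0;220 0 1.5 0 0;220 0 2 0 0", grip_force=60)

```text
clock: 6.98
tool_pos: [0.5065, -0.2083, 0.2136]
tcp_rot: [[-0.973, 0.231, 0.002], [0.231, 0.973, -0.001], [-0.002, -0.001, -1.0]]
contact_force: [0.3, 0.0, -2.3]
grip_width: 0.316
grip_force: 59.3
```

Emit:
apply_moves(series="220 0.3 2 0 0;220 0.3 2 0 0;220 0.3 2 0 0;220 0.3 2 0 0;220 0.3 2 0 0;220 0.3 2 0 0;220 0.3 2 0 0;220 0.3 2 0 0;220 0.3 2 0 0;220 0.3 2 0 0")

```text
clock: 7.82
tool_pos: [0.5362, -0.0064, 0.2128]
tcp_rot: [[-0.974, 0.228, 0.0], [0.228, 0.974, 0.0], [-0.0, 0.0, -1.0]]
contact_force: [0.0, -1.1, -1.7]
grip_width: 0.315
grip_force: 59.3
```

Emit:
apply_moves(series="220 0.1 2 0 0;220 0.1 2 0 0;220 0.1 2 0 0;220 0.1 2 0 0;220 0.1 2 0 0;220 0.1 2 0 0;220 0.1 1.5 0 0;220 0.1 1.2 0 0;220 0.1 0.8 0 0;220 0 0 0 0")

```text
clock: 8.65
tool_pos: [0.5453, 0.1491, 0.2124]
tcp_rot: [[-0.974, 0.226, 0.0], [0.226, 0.974, 0.001], [0.0, 0.001, -1.0]]
contact_force: [0.3, 0.5, -1.6]
grip_width: 0.318
grip_force: 59.4
```

Emit:
apply_moves(series="220 0 1 -0.5 0;220 0 0.9 -1 0;220 0 0 -1 0;220 0 0 -1 0;220 0 0 -1 0;220 0 0 -1 0;220 0 0 -0.5 0;220 0 0 0 0;220 0 0 0 0;220 0 0 0 0")

```text
clock: 9.48
tool_pos: [0.5458, 0.166, 0.1527]
tcp_rot: [[-0.973, 0.229, 0.001], [0.229, 0.973, 0.0], [-0.001, 0.0, -1.0]]
contact_force: [1.4, -1.3, -2.4]
grip_width: 0.316
grip_force: 59.4
```

Run:
```python
from h import *
s=monitor.state(); tp=np.array(s['tool_pos']); print(tp)
ps={c:optics.get_image(c) for c in('scene','side','wrist')}; print(monitor.state()['tool_pos'])
hx,hy=.545,.168; out=[]
J=[C*r+[tp[0],tp[1],tp[2]-.0826+z] for r,z in((.028,0),(.015,.085))]
Hs=[C*.0365+[hx,hy,.054]]
for k,(x0,y0) in {'scene':(180,70),'side':(270,130),'wrist':(245,125)}.items():
    p=ps[k]; im=cv2.resize(p['color'][y0:y0+150,x0:x0+133],None,fx=2,fy=3)[:,:,::-1].copy()
    f=(lambda P:wproj(p,s,P)) if k=='wrist' else (lambda P:proj(p,P))
    for P,col in [(J[0],(255,0,0)),(J[1],(255,0,0)),(Hs[0],(0,0,255))]:
        cv2.polylines(im,[np.int32((f(P)-[x0,y0])*[2,3])],True,col)
    out.append(im)
cv2.imwrite('pics/h1.png',np.hstack(out))
```

```text
[0.54576135 0.16598938 0.15266141]
[0.54572122 0.1661488  0.15283409]
```

View pics/h1.png

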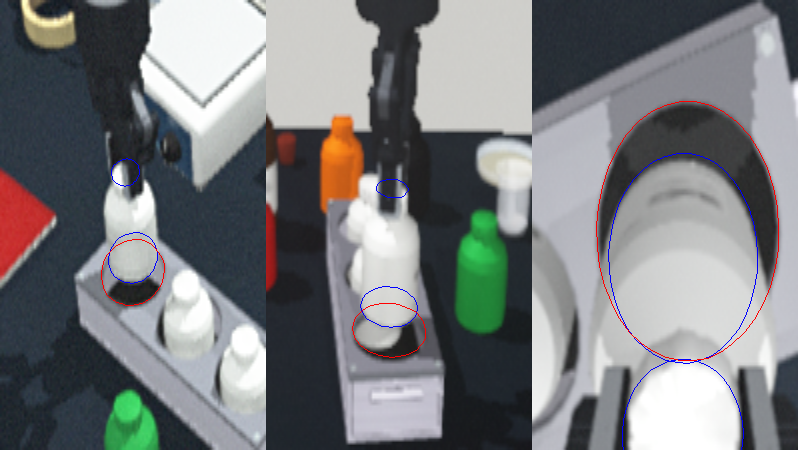

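Emit:
apply_moves(series="220 0 0.2 -0.5 0;220 0 0 -0.8 0;220 0 0 -0.8 0;220 0 0 -0.8 0;220 0 0 -0.8 0;220 0 0 -0.8 0;220 0 0 -0.8 0;220 0 0 -0.5 0;220 0 0 -0.2 0;220 0 0 0 0")

```text
clock: 10.47
tool_pos: [0.5452, 0.168, 0.0917]
tcp_rot: [[-0.973, 0.229, -0.001], [0.229, 0.973, -0.0], [0.001, -0.001, -1.0]]
contact_force: [0.1, -0.1, -0.6]
grip_width: 0.309
grip_force: 59.4
```

Emit:
apply_moves(series="220 0 0 0 0;220 0 0 -0.1 0;220 0 0 -0.1 0;220 0 0 -0.1 0;220 0 0 0 0;220 0 0 0 0;220 0 0 0 0;220 0 0 0 0;220 0 0 0 0;220 0 0 0 0")

```text
clock: 11.3
tool_pos: [0.5458, 0.1682, 0.0897]
tcp_rot: [[-0.973, 0.229, 0.001], [0.229, 0.973, 0.0], [-0.001, 0.001, -1.0]]
contact_force: [0.5, -0.3, 6.1]
grip_width: 0.315
grip_force: 60.0
```

Emit:
apply_moves(series="150 0 0 0 0;130 0 0 0 0;110 0 0 0 0;100 0 0 0 0;90 0 0 0 0;90 0 0 0 0;90 0 0 0 0;90 0 0 0.5 0;90 0 0 1 0;90 0 0 1.5 0", grip_force=20)

```text
clock: 12.13
tool_pos: [0.5449, 0.1679, 0.1194]
tcp_rot: [[-0.973, 0.229, -0.002], [0.229, 0.973, -0.001], [0.001, -0.001, -1.0]]
contact_force: [-0.2, -0.4, 0.6]
grip_width: 0.646
grip_force: 0.0
```

Emit:
apply_moves(series="90 0 0 2 0;90 0 0 2 0;90 0 0 2 0;90 0 0 2 0;90 0 0 2 0;90 0 0 1 0;90 0 0 0 0;90 0 0 0 0;90 0 0 0 0;90 0 0 0 0")

```text
clock: 12.97
tool_pos: [0.5447, 0.168, 0.228]
tcp_rot: [[-0.974, 0.229, -0.002], [0.229, 0.974, -0.001], [0.002, -0.001, -1.0]]
contact_force: [0.2, 1.2, 0.6]
grip_width: 0.649
grip_force: 0.0
```

Run:
```python
from h import *
a=optics.get_image('scene')['color'][110:240,200:360]; b=optics.get_image('side')['color'][160:290,270:400]
cv2.imwrite('pics/f.png',np.hstack([cv2.resize(x,(390,390)) for x in(a,b)])[:,:,::-1])
```

```text
(no output)
```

View pics/f.png

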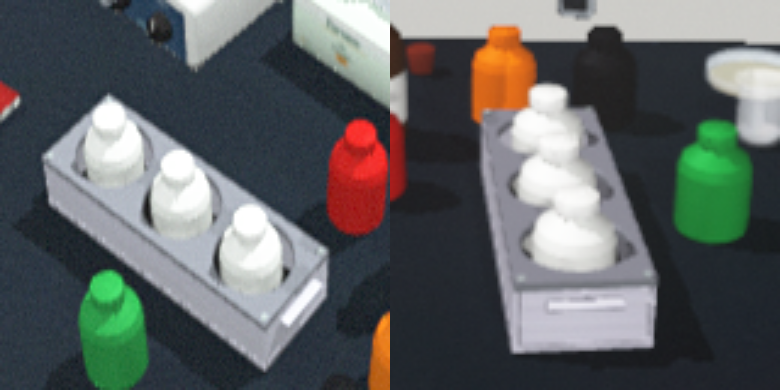

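All three jars stand upright in the carrier at equal height, and the gripper is clear of them, so I'm handing in.

```bash
python3 -c "
from rig import sign_off; print(sign_off())"
```

```text
the job is handed in; nothing more can be done
None
```

The spare jar was lowered into the carrier's empty opening and released; in the last pictures all three jars stand upright with the gripper clear. I handed the job in at about 13 s, and no verdict was returned.

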